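# Ready the glaze mixer for its new drive belt

### The job

Stand the cork-topped jar upright in the mixer's dish and press it down until the sprung seat clicks and stays down, then let go of the jar. Then push the idler's tensioner arm back past its click by its upright post, and finish while still holding it back there (its rounded pawl will not keep it) so that I can slip the belt on. Keep the jar upright all the time and leave the other three pots where they stand.

Things in the scene. Friction and masses are not known exactly. Their poses are not given: they have to be found in the camera images.
- jar_mid (a point): Centre of the jar, half-way up. Straight-sided round terracotta jar, 56 mm diameter and 75 mm tall, with a 46 mm wide, 10 mm thick cork stopper on top (85 mm in all, so its underside is 42.5 mm below this point). About 0.4 kg, stands loose on the bench to the left or right of the mixer. z is its upright axis.
- mixer_plate (a point): Point on top of the mixer's grey base plate, which is 230 x 300 mm and 15 mm thick and lies flat on the bench, turned anyhow within about 30 degrees. Axes of the mixer: x away from the robot side, y along the plate to the left, z up. In these axes, from this point: dish at (-30, +95) mm, motor with a 40 mm pulley (top 52 mm up) at (-30, -100), tensioner pivot at (+50, -110), tensioner post at rest at (0, 0). The plate reaches from -100 to +130 in x.
- seat_floor (a point): Centre of the floor of the steel dish of the sprung jar seat, where the jar's underside goes. The dish floor is 76 mm in diameter inside a rim 6 mm high (82 mm outside); a grooved pulley is fixed under it. It starts 90 mm above the bench and goes straight down 20 mm.
- seat (a joint): How far the sprung seat is pressed down, m: 0 up, 0.020 hard on its bottom stop. Pressing it takes about 9 N at the top, rising to about 15 N from half-way down to the bottom, the jar's weight included (that weight alone does not move it). At about 0.018 the catch clicks over and then keeps the seat down at about 0.018 when let go.
- tensioner_post (a point): Point on the axis of the tensioner arm's upright round aluminium post, 105 mm above the bench. The post is 16 mm in diameter and runs from 38 mm below this point to 20 mm above it (its top is 125 mm above the bench), with room for fingers all round. The arm's grooved idler roller (30 mm diameter, 18 mm tall) sits below the post. The post is 121 mm from the hinge.
- tensioner_pivot (a point): Point on the vertical hinge axis of the tensioner arm, 60 mm above the bench. The post swings about it in a horizontal arc, clockwise seen from above, from (0, 0) at rest towards the mixer's +x.
- tensioner (a joint): Angle of the tensioner arm, rad: 0 at rest (a spring holds it there), growing clockwise seen from above as it is pushed back, 0.75 at its end stop. At the post it takes about 4 N to start, about 9.5 N to push it over the click (which gives way between 0.3 and 0.4), and about 10 N to hold it at 0.6. Let go, it springs back to 0. Held back properly is anywhere from 0.50 to the stop.
- tureen_mid (a point): Bystander: squat lidded terracotta pot, 116 mm diameter, 80 mm tall with its knob; this point is 30 mm above the bench.
- flask_mid (a point): Bystander: round-bellied terracotta flask with a narrow neck, 80 mm diameter, 140 mm tall; this point is 60 mm above the bench.
- beaker_mid (a point): Bystander: white open beaker 72 mm in diameter and 95 mm tall with two wooden sticks in it (to 155 mm); this point is 50 mm above the bench.

How it is judged:
By the outcome, as a careful person would: the job done as asked, in the order asked, and still so for the second after the job is handed in, while the arm keeps its last pose, push and grip.
It also fails if it takes over 54 s, if anything falls off the work surface, if the arm or the gripper's body presses on something with over 40 N, if the wrist force passes 120 N, or if a joint passes its speed limit or range.

### The arm

A 6-joint arm with a two-finger parallel gripper is mounted at the origin on the work surface. World frame = base frame: x ahead of the robot, y to its left, z up, the work surface at z = 0. Lengths are in mm, angles in degrees, forces in N, time in s.
With the tool pointing down it reaches from about 300 to 850 mm from the base axis. Payload 4.2 kg.
Tool frame: the origin (TCP) lies between the finger pads; the fingertips stand ahead of it and the grasp point (between the pads) lies 3 mm ahead of it (nose_length is the z of the fingertips in the tool frame, in mm); z points along the fingers, y is the line along which they close (so a half turn about z gives the same grasp; the last joint's range is limited). The gripper opens to 91 mm and grips with 3 to 60 N. Pads are 32 mm wide; open, the fingers measure 118 mm over their backs; the gripper's body (76 mm by 178 mm) begins 60 mm behind the grasp point.
Start: joints at [72.938, 18.312, 89.639, -0, 72.044, -1.146], TCP at [157.69, 552.969, 235.976] pointing down, gripper open.
Joint ranges: [-177.97, 177.97], [-48.28, 115.42], [12.27, 149.76], [-77.06, 257.06], [2.81, 150.46], [-146.56, 146.56]. Speed limits (degrees/s): [147.25, 147.25, 180, 180, 180, 180].

### API

Orientations are given as [roll, pitch, yaw] about the fixed x, y, z axes, in that order (R = Rz(yaw) Ry(pitch) Rx(roll)).
In Python, from workcell import state, grab_frame, camera_params, job_done, nose_length gives the robot as it stands.
- The arm moves only by the tool step_arm, never from a script. Its argument "plan" is a list that holds one entry, the list of rows, each a list of 5 numbers: the shift along the tool's x, y, z in cm, then the turn about the tool's z in rad, then the opening, from 0 (shut) to 1 (fully open). In form: [[[x, y, z, turn, gripper], ...]]. A call has 1 to 20 rows; each row is the pose to reach, as a shift and turn from the pose commanded when the call began, along the tool's axes at that moment; what a row does not reach only later rows make up. A row lasts 1/8 s, in which the tool goes at most 62.5 mm and 10.7 degrees, less where a joint would pass 70% of its speed; a pose out of reach is approached as far as the arm can. A call with a gripper value outside its range is refused whole. The fingers move at their own pace and stop on an object; "newtons" is the grip in N (left out, the last holds). Time passes only in rows, so rows that repeat a pose let the fingers close. It gives the time, the measured TCP pose, the force, the opening and the grip force at its end, in the units of the state.
- state(): the state, without advancing time (a new reading comes with each control period).
- grab_frame(name): name is "scene" or "top" or "wrist"; returns the picture (384x512x3 uint8, blue, green, red); there is no depth.
- camera_params(name): a dict with "camera_matrix" (3x3 intrinsics, pixels), "R" (3x3) and "t" (3): a world point X has camera coordinates R X + t; the wrist camera has in their place "mount" (4x4, takes a point from camera to tool coordinates, whose origin is the TCP and whose axes are the flange's). Camera axes: x right, y down, z forward; pixel columns grow to the right and rows downward; lengths in mm; the calibration is good to about 2 mm. A picture is of the moment at which its call begins: read the wrist's pose just before it. camera_params takes no time and is no camera call.
- job_done(): hands the job in; it is judged then, once.
The state is a dict: "time_s": time; "qpos": joint angles; "qvel": joint speeds; "effort": joint torques, N m; "ee_pos": TCP position; "ee_rot": TCP orientation; "force": force on the tool from outside, world axes, zero at the start; "torque": the same for the moment, N m; "gripper_width": finger opening in mm; "gripper_force": force on a finger pad.
Only numpy, scipy, OpenCV 4.12 (cv2) and the standard library are available. Lean on these libraries where they do the work, as an engineer would, in place of code of your own. Each camera call takes 0.05 s, during which the arm holds its last target. There are 200 camera calls.

## Working session

There is one attempt and no reset: what is moved stays moved. The work goes in short steps, Python scripts to look and compute and a tool call to move; the robot and the scene stay as the last step left them, time stands still between calls to the robot, and variables do not carry over. Pictures are saved under pics/ and viewed, at most 10 in all, crops included, and the job is handed in when it is done.

Besides the shell and the picture viewer there is one more tool, called after "Request:" as name(argument=value, ...) on one line, values as JSON. step_arm: Moves the arm, as the interface text tells. Its arguments: {"type":"object","properties":{"plan":{"type":"array","items":{"type":"array","items":{"type":"array","items":{"type":"number"}}}},"newtons":{"type":"number"}},"required":["plan"]}

```bash
mkdir -p pics; python3 - <<'E'
from workcell import *
import cv2,numpy as np
print(state()); print(nose_length if not callable(nose_length) else nose_length())
for n in("scene","top"):
    cv2.imwrite(f"pics/{n}0.png",grab_frame(n)); c=camera_params(n); print(n,c)
print(camera_params("wrist"))
E
```

```text
{'time_s': 0.0, 'qpos': array([ 7.29365679e+01,  1.83518088e+01,  8.97042101e+01,  5.70610742e-04,
        7.20425852e+01, -1.14439121e+00]), 'qvel': array([-0.00140482,  0.05813279, -0.16883936, -0.04993819,  0.02660279,
        0.08150597]), 'effort': array([ 2.76925595e-03, -4.12465811e+01, -2.31981969e+01,  7.29420106e-02,
        4.56075592e-02, -1.44909804e-04]), 'ee_pos': array([157.56223465, 552.53128505, 235.13343042]), 'ee_rot': array([-1.79901426e+02, -2.51173014e-03,  1.64080781e+02]), 'force': array([-0.79265879, -0.37681917,  0.46336771]), 'torque': array([0.01748735, 0.00490061, 0.03566839]), 'gripper_force': 0.0, 'gripper_width': 91.3268520781037}
22.0
scene {'camera_matrix': array([[402.92386077,   0.        , 250.89656148],
       [  0.        , 402.92386077, 189.43873923],
       [  0.        ,   0.        ,   1.        ]]), 'R': array([[ 0.8418182 ,  0.53957805,  0.01405891],
       [ 0.33681971, -0.5047769 , -0.79482877],
       [-0.42177554,  0.67383664, -0.6066709 ]]), 't': array([-497.07570759, -118.78005415, 1247.82570429])}
top {'camera_matrix': array([[467.
[... 176 characters left out ...]
2921, -0.01096878],
       [-0.99678494, -0.01396292, -0.07889747],
       [ 0.07873084,  0.01210702, -0.99682239]]), 't': array([  12.1357055 ,  578.9317867 , 1335.94157646])}
{'camera_matrix': array([[333.07839171,   0.        , 251.66498449],
       [  0.        , 333.07839171, 191.05835499],
       [  0.        ,   0.        ,   1.        ]]), 'mount': array([[ 5.26278043e-04, -9.57254690e-01, -2.89245885e-01,
         8.33994918e+01],
       [ 9.99999391e-01,  7.84384946e-04, -7.76427453e-04,
        -8.34865907e-01],
       [ 9.70118938e-04, -2.89245300e-01,  9.57254520e-01,
        -1.48087972e+02],
       [ 0.00000000e+00,  0.00000000e+00,  0.00000000e+00,
         1.00000000e+00]])}
```

View pics/top0.png

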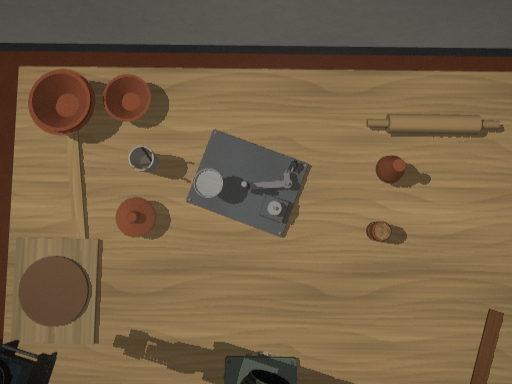

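View pics/scene0.png

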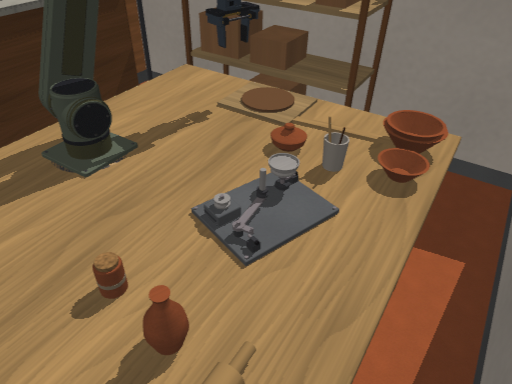

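The top view shows the jar's cork at about (381,231), the dish at (209,183), the post at (244,184), the motor at (275,208) and the plate with corners near (213,130), (311,165), (284,236), (187,202). The scene view shows the jar at (110,275) and the post at (263,180). Next I'll measure these.

```bash
cat > h.py <<'E'
from workcell import *
import cv2,numpy as np
def ray(n,u,v,z,pose=None):
    c=camera_params(n); d=np.linalg.inv(c["camera_matrix"])@[u,v,1]
    if n=="wrist":
        from scipy.spatial.transform import Rotation as Ro
        p,r=pose; R=Ro.from_euler("xyz",r,degrees=True).as_matrix(); M=c["mount"]
        o=R@M[:3,3]+p; d=R@M[:3,:3]@d
    else: o=-c["R"].T@c["t"]; d=c["R"].T@d
    return o+d*(z-o[2])/d[2]
def proj(n,X):
    c=camera_params(n); q=c["camera_matrix"]@(c["R"]@np.array(X)+c["t"]); return q[:2]/q[2]
E
python3 - <<'E'
from h import *
im=cv2.imread("pics/top0.png"); 
hsv=cv2.cvtColor(im,cv2.COLOR_BGR2HSV)
for p in[(381,231),(372,231),(209,183),(244,184),(225,150),(400,250),(275,208)]: print(p,hsv[p[1],p[0]])
# plate: low saturation region
roi=np.zeros(im.shape[:2],np.uint8); roi[120:245,180:320]=255
m=((hsv[...,1]<70)&(roi>0)).astype(np.uint8)*255
m=cv2.morphologyEx(m,cv2.MORPH_OPEN,np.ones((3,3)))
cs=max(cv2.findContours(m,cv2.RETR_EXTERNAL,cv2.CHAIN_APPROX_NONE)[0],key=cv2.contourArea)
P=np.array([ray("top",*p[0],15)[:2] for p in cs],np.float32)
r=cv2.minAreaRect(P); print("plate",r)
b=cv2.boxPoints(r); print(b)
# bright dish
m2=((hsv[...,2]>110)&(hsv[...,1]<60)&(roi>0)).astype(np.uint8)*255
for c in cv2.findContours(m2,cv2.RETR_EXTERNAL,cv2.CHAIN_APPROX_NONE)[0]:
    if cv2.contourArea(c)>12: print(cv2.minEnclosingCircle(c),cv2.contourArea(c))
crop=np.hstack([cv2.resize(im[120:245,180:320],None,fx=4,fy=4,interpolation=2),cv2.resize(im[205:255,355:410],(220,200),interpolation=2).repeat(1,0) if 0 else cv2.copyMakeBorder(cv2.resize(im[205:255,355:410],(220,200),interpolation=2),0,300,0,0,0)])
cv2.imwrite("pics/crop.png",crop)
E
```

```text
(381, 231) [ 17 126 119]
(372, 231) [  9 158 118]
(209, 183) [ 30  10 146]
(244, 184) [ 21  13 141]
(225, 150) [45  6 87]
(400, 250) [ 18 113 144]
(275, 208) [  0   6 119]
plate ((599.62841796875, 49.06410217285156), (299.3040466308594, 228.55319213867188), 70.33655548095703)
[[ 441.65872   -53.407578]
 [ 656.884    -130.31447 ]
 [ 757.59814   151.53578 ]
 [ 542.37286   228.44267 ]]
((273.9385986328125, 207.64035034179688), 7.070654392242432) 137.0
((243.5, 183.5), 2.549609661102295) 14.0
((273.0, 182.0), 18.027854919433594) 172.5
((207.8231201171875, 182.5557098388672), 14.717691421508789) 571.0
```

View pics/crop.png

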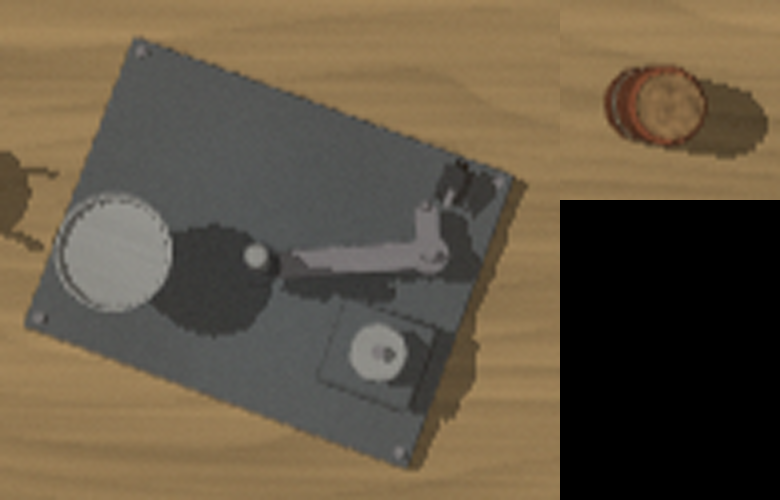

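The crop shows the dish at (117,252), the post's top at (257,256), the pivot at (432,256), the motor at (378,352) and the cork at (669,104), which is about (382.2,231) in the full image.

```bash
python3 - <<'E'
from h import *
im=cv2.imread("pics/top0.png"); hsv=cv2.cvtColor(im,cv2.COLOR_BGR2HSV)
print("dish",ray("top",180+117/4-.4,120+252/4-.4,96), "post",ray("top",180+257/4-.4,120+256/4-.4,125),"pivot",ray("top",180+432/4-.4,120+256/4-.4,70))
print("motor",ray("top",273.9,207.6,67),"cork",ray("top",355+109/4-.4,205+26-.4,85))
a=np.radians(-19.66);x=np.array([np.cos(a),np.sin(a)]);y=np.array([-x[1],x[0]])
m=np.array([599.6,49.06])-15*x
for n,(u,v) in dict(m=(0,0),dish=(-30,95),motor=(-30,-100),pivot=(50,-110)).items(): print(n,m+u*x+v*y)
# scene checks
s=cv2.imread("pics/scene0.png")
for n,X in dict(cork=(*ray("top",381.9,230.6,85)[:2],85),jarb=(*ray("top",381.9,230.6,85)[:2],0),post=(*m,125),dish=(*(m-30*x+95*y),90)).items(): print(n,proj("scene",X))
# pots
for n,p,z in(("tureen",(136,217),60),("beaker",(142,159),95),("flask",(397,164),140)): print(n,ray("top",*p,z))
cv2.imwrite("pics/scrop.png",np.hstack([cv2.resize(s[235:310,70:145],(450,450),interpolation=2),cv2.resize(s[150:210,245:305],(350,350),interpolation=2)  if 0 else cv2.resize(s[140:215,240:298],(348,450),interpolation=2)]))
E
```

```text
dish [589.3392488  151.17824531  96.        ] post [585.28219842  53.54172845 125.        ] pivot [591.97260785 -67.03604671  70.        ]
motor [524.22153476 -29.50559827  67.        ] cork [ 464.64790833 -325.97748054   85.        ]
m [585.47441522  54.10656859]
dish [589.18484671 153.66174273]
motor [523.57945506 -29.97085946]
pivot [595.55152818 -66.30294845]
cork [105.99770753 259.01321278]
jarb [114.39874882 287.41601085]
post [262.10176515 169.22110996]
dish [282.83352927 162.75158698]
tureen [492.37569511 358.78064625  60.        ]
beaker [652.5535436  338.33725657  95.        ]
flask [ 641.84797921 -353.15911934  140.        ]
```

View pics/scrop.png

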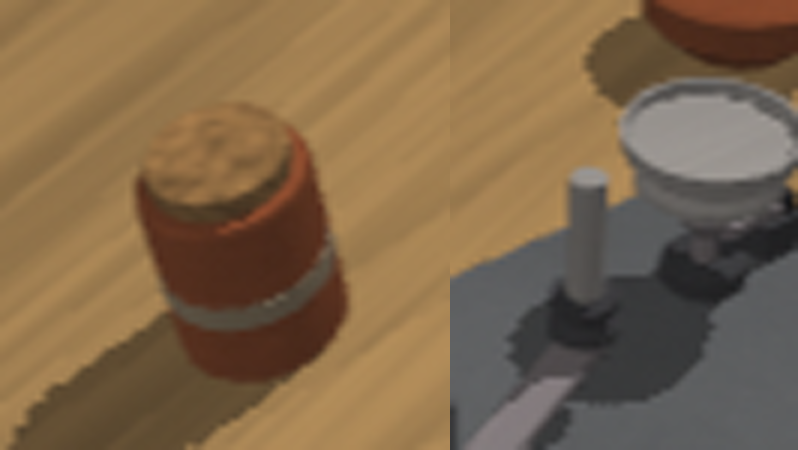

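Request:
step_arm(plan=[[[-33.1, -16.9, 0, 0.8, 1], [-33.1, -16.9, 0, 0.8, 1], [-33.1, -16.9, 0, 0.8, 1], [-33.1, -16.9, 0, 0.8, 1], [-33.1, -16.9, 0, 0.8, 1], [-33.1, -16.9, 0, 0.8, 1], [-53.6, -76.1, 0, 1.637, 1], [-53.6, -76.1, 0, 1.637, 1], [-53.6, -76.1, 0, 1.637, 1], [-53.6, -76.1, 0, 1.637, 1], [-53.6, -76.1, 0, 1.637, 1], [-53.6, -76.1, 0, 1.637, 1], [-53.6, -76.1, 0, 1.637, 1], [-53.6, -76.1, 0, 1.637, 1], [-53.6, -76.1, 0, 1.637, 1], [-53.6, -76.1, 0, 1.637, 1], [-53.6, -76.1, 0, 1.637, 1], [-53.6, -76.1, 0, 1.637, 1], [-53.6, -76.1, 0, 1.637, 1], [-53.6, -76.1, 0, 1.637, 1]]])

```text
time_s: 2.6
ee_pos: [464.6, -324.5, 236.2]
ee_rot: [180.0, -0.0, 70.4]
force: [0.0, 0.4, 0.2]
gripper_width: 91.3
gripper_force: 0.0
```

```bash
python3 - <<'E'
from h import *
s=state(); p=(s["ee_pos"],s["ee_rot"]); print(p)
im=grab_frame("wrist"); cv2.imwrite("pics/w1.png",im)
hsv=cv2.cvtColor(im,cv2.COLOR_BGR2HSV)
m=((hsv[...,0]<12)&(hsv[...,1]>140)).astype(np.uint8)*255
c=max(cv2.findContours(m,cv2.RETR_EXTERNAL,cv2.CHAIN_APPROX_NONE)[0],key=cv2.contourArea)
print(cv2.boundingRect(c))
E
```

```text
(array([ 464.59356746, -324.52335447,  236.20971873]), array([ 1.79990377e+02, -8.87571720e-03,  7.03947057e+01]))
(386, 108, 126, 82)
```

View pics/w1.png

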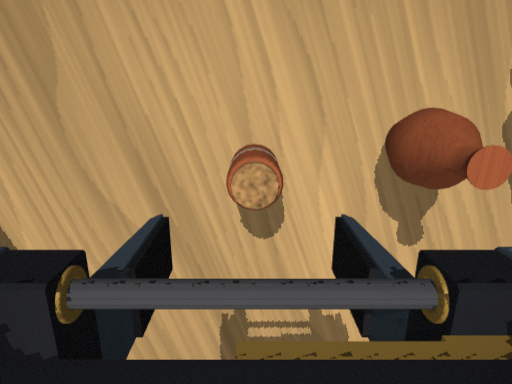

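The wrist view shows the jar between the fingers, cork centre near (255,185), with the flask well off to the right at (435,148).

```bash
python3 - <<'E'
from h import *
p=([464.594,-324.523,236.21],[180,0,70.395])
a=ray("wrist",255.5,185,85,p);print(a); d=(a-p[0])[:2]
y=np.radians(70.395);print(d@[np.cos(y),np.sin(y)],d@[np.sin(y),-np.cos(y)])
E
```

```text
[ 465.72758689 -328.72431228   85.        ]
-3.5773978475303037 2.4775529731404338
```

Request:
step_arm(plan=[[[-0.2, 0.15, 8, 0, 1], [-0.2, 0.15, 12, 0, 1], [-0.2, 0.15, 15.5, 0, 1], [-0.2, 0.15, 18, 0, 1], [-0.2, 0.15, 18.8, 0, 1], [-0.2, 0.15, 18.8, 0, 1], [-0.2, 0.15, 18.8, 0, 0], [-0.2, 0.15, 18.8, 0, 0], [-0.2, 0.15, 18.8, 0, 0], [-0.2, 0.15, 18.8, 0, 0], [-0.2, 0.15, 18.8, 0, 0], [-0.2, 0.15, 18.8, 0, 0], [-0.2, 0.15, 18.8, 0, 0], [-0.2, 0.15, 18.8, 0, 0]]], newtons=40)

```text
time_s: 4.4
ee_pos: [465.6, -328.5, 48.3]
ee_rot: [179.9, 0.0, 70.3]
force: [1.9, 0.3, 5.0]
gripper_width: 55.7
gripper_force: 40.0
```

Request:
step_arm(plan=[[[0, 0, -2, 0, 0], [0, 0, -6, 0, 0], [0, 0, -10.5, 0, 0], [0, 0, -14, 0, 0], [2, -0.2, -16, 0, 0], [6, -0.6, -16, 0, 0], [11, -1, -16, 0, 0], [16, -1.5, -16, 0, 0], [21, -1.9, -16, 0, 0], [26, -2.4, -16, 0, 0], [31, -2.8, -16, 0, 0], [36, -3.3, -16, 0, 0], [41, -3.8, -16, 0, 0], [45, -4.1, -16, 0, 0], [48, -4.4, -16, 0, 0], [49.5, -4.5, -16, 0, 0], [49.5, -4.5, -16, 0, 0], [49.5, -4.5, -16, 0, 0], [49.5, -4.5, -16, 0, 0]]])

```text
time_s: 6.78
ee_pos: [589.5, 151.7, 208.0]
ee_rot: [-180.0, 0.0, 70.2]
force: [-0.4, -0.1, -3.4]
gripper_width: 55.4
gripper_force: 40.0
```

```bash
python3 - <<'E'
from h import *
s=state(); p=(s["ee_pos"],s["ee_rot"]); print(p,s["force"],s["gripper_width"])
im=grab_frame("wrist"); sc=grab_frame("scene")
a=np.hstack([cv2.resize(im[60:384,100:420],(400,405)),cv2.resize(sc[90:220,220:350],(400,405),interpolation=2)])
cv2.imwrite("pics/w2.png",a)
E
```

```text
(array([589.53486019, 151.71552455, 208.00751537]), array([-1.79991849e+02,  2.53463382e-02,  7.02139888e+01])) [-0.43317383 -0.07161067 -3.43105431] 55.430981311515694
```

View pics/w2.png

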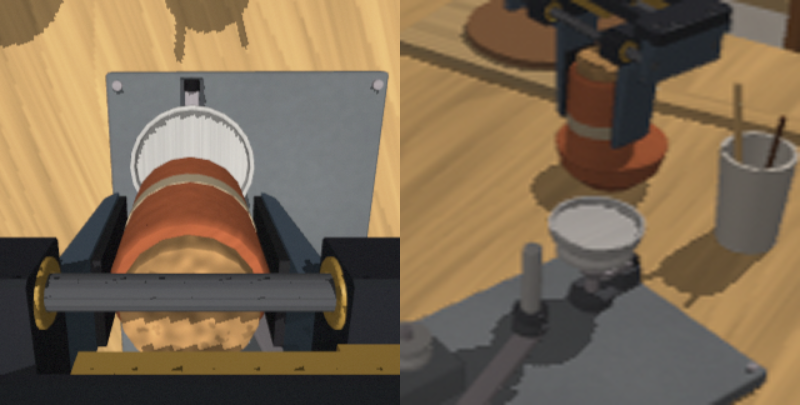

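The picture shows the jar held upright over the dish and in line with it, with the rim's left and right edges at crop columns 131 and 253. From its far edge I put the dish about 1 mm further along tool x.

Request:
step_arm(plan=[[[0.1, 0.05, 3, 0, 0], [0.1, 0.05, 5, 0, 0], [0.1, 0.05, 6.3, 0, 0], [0.1, 0.05, 6.8, 0, 0], [0.1, 0.05, 7.1, 0, 0], [0.1, 0.05, 7.3, 0, 0], [0.1, 0.05, 7.3, 0, 0]]], newtons=55)

```text
time_s: 7.75
ee_pos: [590.7, 153.7, 137.1]
ee_rot: [179.9, -0.0, 70.3]
force: [-3.0, -2.2, 6.2]
gripper_width: 55.6
gripper_force: 55.0
```

Request:
step_arm(plan=[[[0, 0, 0.3, 0, 0], [0, 0, 0.6, 0, 0], [0, 0, 0.9, 0, 0], [0, 0, 1.2, 0, 0], [0, 0, 1.5, 0, 0], [0, 0, 1.8, 0, 0], [0, 0, 1.9, 0, 0], [0, 0, 1.9, 0, 0], [0, 0, 1.9, 0, 0]]])

```text
time_s: 8.88
ee_pos: [590.8, 153.7, 119.3]
ee_rot: [179.9, -0.1, 70.3]
force: [-5.1, -1.9, 11.5]
gripper_width: 55.6
gripper_force: 55.0
```

Request:
step_arm(plan=[[[0, 0, 0.15, 0, 0], [0, 0, 0.3, 0, 0], [0, 0, 0.4, 0, 0], [0, 0, 0.4, 0, 0], [0, 0, 0.4, 0, 0]]])

```text
time_s: 9.5
ee_pos: [590.8, 153.7, 118.2]
ee_rot: [179.8, -0.1, 70.3]
force: [-8.8, -4.1, 25.7]
gripper_width: 55.0
gripper_force: 55.0
```

Hard on the stop. Ease off and see whether the catch holds.

Request:
step_arm(plan=[[[0, 0, -0.2, 0, 0], [0, 0, -0.4, 0, 0], [0, 0, -0.5, 0, 0], [0, 0, -0.5, 0, 0]]])

```text
time_s: 10.0
ee_pos: [590.8, 153.6, 120.2]
ee_rot: [179.9, -0.1, 70.3]
force: [-3.6, -0.8, 10.0]
gripper_width: 55.3
gripper_force: 55.0
```

Request:
step_arm(plan=[[[0, 0, -0.1, 0, 0], [0, 0, -0.15, 0, 0], [0, 0, -0.15, 0, 0]]])

```text
time_s: 10.38
ee_pos: [590.8, 153.7, 120.4]
ee_rot: [179.9, -0.0, 70.3]
force: [-3.1, -1.2, 7.4]
gripper_width: 55.4
gripper_force: 55.0
```

Request:
step_arm(plan=[[[0, 0, -0.15, 0, 0], [0, 0, -0.15, 0, 0], [0, 0, -0.15, 0, 1], [0, 0, -0.15, 0, 1], [0, 0, -0.15, 0, 1], [0, 0, -0.15, 0, 1], [0, 0, -0.15, 0, 1], [0, 0, -0.15, 0, 1], [0, 0, -2, 0, 1], [0, 0, -5, 0, 1], [0, 0, -9, 0, 1], [0, 0, -11, 0, 1], [0, 0, -11, 0, 1]]])

```text
time_s: 12.0
ee_pos: [591.4, 153.9, 230.2]
ee_rot: [179.8, -0.1, 70.3]
force: [-1.3, 0.6, -0.8]
gripper_width: 91.4
gripper_force: 0.0
```

```bash
python3 - <<'E'
from h import *
s=state(); p=(s["ee_pos"],s["ee_rot"]); print(p,s["force"],s["gripper_width"])
im=grab_frame("wrist"); sc=grab_frame("scene")
a=np.hstack([cv2.resize(im[60:384,100:420],(400,405)),cv2.resize(sc[90:220,220:350],(400,405),interpolation=2)])
cv2.imwrite("pics/w3.png",a)
print(proj("scene",(590,153,157)),proj("scene",(590,153,175)))
E
```

```text
(array([591.41207891, 153.9220042 , 230.22487871]), array([ 1.79804733e+02, -1.32477163e-01,  7.02908094e+01])) [-1.33173241  0.62679605 -0.83253102] 91.40098483007688
[284.65659822 140.58520762] [285.12915832 134.26124545]
```

View pics/w3.png

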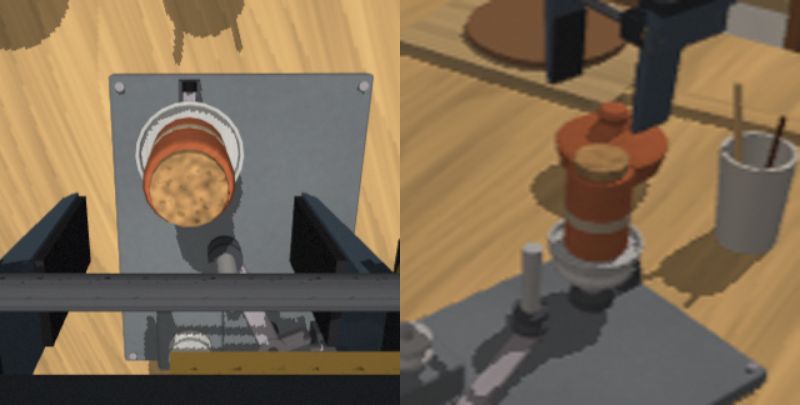

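The cork now sits at crop (602,158), which is scene row 140.7 and matches the predicted height of 157 mm. So the seat is latched down with the jar upright in the dish. Next is the post.

Request:
step_arm(plan=[[[-2, 0.6, 0, 0, 1], [-6, 1.8, 0, 0, 1], [-9, 2.7, 0, 0, 1], [-9.6, 2.8, 0, 0, 1], [-9.6, 2.8, 3, 0, 1], [-9.6, 2.8, 6.5, 0, 1], [-9.6, 2.8, 9.5, 0, 1], [-9.6, 2.8, 11.6, 0, 1], [-9.6, 2.8, 12.2, 0, 1], [-9.6, 2.8, 12.2, 0, 1], [-9.6, 2.8, 12.2, 0, 0], [-9.6, 2.8, 12.2, 0, 0], [-9.6, 2.8, 12.2, 0, 0], [-9.6, 2.8, 12.2, 0, 0], [-9.6, 2.8, 12.2, 0, 0], [-9.6, 2.8, 12.2, 0, 0], [-9.6, 2.8, 12.2, 0, 0], [-9.6, 2.8, 12.2, 0, 0], [-9.6, 2.8, 12.2, 0, 0], [-9.6, 2.8, 12.2, 0, 0]]], newtons=30)

```text
time_s: 14.6
ee_pos: [587.6, 52.8, 106.5]
ee_rot: [179.6, -0.0, 70.3]
force: [7.9, -2.7, -5.9]
gripper_width: 15.5
gripper_force: 30.0
```

Request:
step_arm(plan=[[[0.3, 0.8, 0, 0, 0], [0.62, 1.7, 0, 0, 0], [0.8, 2.5, 0, 0, 0], [0.95, 3.2, 0, 0, 0], [1.0, 3.9, 0, 0, 0], [1.07, 4.6, 0, 0, 0], [1.08, 5.3, 0, 0, 0], [1.05, 6.0, 0, 0, 0], [0.95, 6.7, 0, 0, 0], [0.85, 7.3, 0, 0, 0], [0.8, 7.7, 0, 0, 0], [0.8, 7.7, 0, 0, 0], [0.8, 7.7, 0, 0, 0], [0.8, 7.7, 0, 0, 0]]])

```text
time_s: 16.35
ee_pos: [657.8, 41.3, 106.3]
ee_rot: [-179.6, -0.4, 70.2]
force: [-6.0, 15.6, 2.1]
gripper_width: 15.5
gripper_force: 30.0
```

```bash
python3 - <<'E'
from h import *
s=state(); p=s["ee_pos"]; print(p,s["ee_rot"],s["force"],s["gripper_width"])
a=np.radians(-19.66);v=p[:2]-[595.5,-66.3];print("phi",np.arctan2(110,-50)+a-np.arctan2(v[1],v[0]),np.hypot(*v))
im=grab_frame("wrist"); sc=grab_frame("scene")
cv2.imwrite("pics/w4.png",np.hstack([cv2.resize(im,(400,300)),cv2.resize(sc,(400,300))]))
E
```

```text
[657.77578195  41.30277864 106.29276845] [-179.55160285   -0.44639029   70.16475858] [-6.02009433 15.60362747  2.14685349] 15.537532143465196
phi 0.6081483904062333 124.32469983174536
```

View pics/w4.png

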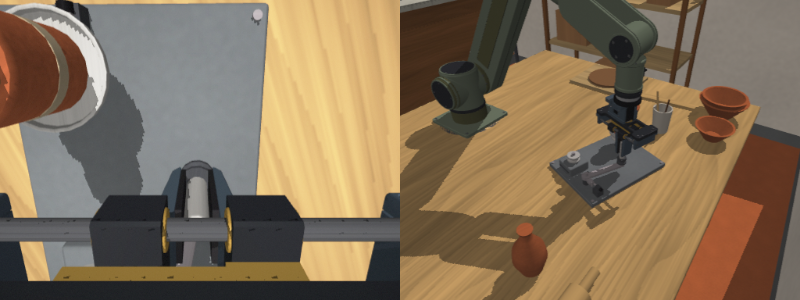

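The post is between the fingers and held back at about 0.61 rad, and the jar still stands in the dish. I'll ease the sideways load a little and check it stays steady.

Request:
step_arm(plan=[[[0.15, 0, 0, 0, 0], [0.15, 0, 0, 0, 0], [0.15, 0, 0, 0, 0], [0.15, 0, 0, 0, 0], [0.15, 0, 0, 0, 0], [0.15, 0, 0, 0, 0], [0.15, 0, 0, 0, 0], [0.15, 0, 0, 0, 0]]])

```text
time_s: 17.45
ee_pos: [657.6, 41.5, 106.3]
ee_rot: [-179.5, -0.3, 70.2]
force: [-7.8, 11.6, 3.2]
gripper_width: 15.6
gripper_force: 30.0
```

```bash
python3 -c "
from workcell import *
print(job_done())"
```

```text
the job is handed in; nothing more can be done
None
```

The jar stands upright in the dish with the seat clicked down, and I let go of it; the gripper is still holding the tensioner back at about 0.61 rad, and the job was handed in at about 17.5 s.

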